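# Clear the hob: sort the odds and ends into their trays

### The arm

A 6-joint arm with a two-finger parallel gripper is mounted at the origin on a cart in front of the work surface, level with it; the furniture and walls round the work are solid. World frame = base frame: x ahead of the robot, y to its left, z up, the work surface at z = 0. Lengths are in m, angles in rad, forces in N, time in s.
With the tool pointing down it reaches from about 0.275 to 0.875 m from the base axis. Payload 12.5 kg.
Tool frame: the origin (TCP) lies midway between the tips of the shut fingers; the grasp point (between the pads) lies 19 mm behind it; z points along the fingers, y is the direction in which the jaws open and shut (so a half turn about z gives the same grasp; the last joint's range is limited). The gripper opens to 85 mm and grips with 20 to 120 N. Pads are 22 mm wide; open, the fingers measure 114 mm over their backs; the gripper's body (76 mm by 85 mm) begins 54 mm behind the grasp point. The pads swing forward as they close: fully open they stand 13 mm farther back than shut.
Start: joints at [1.037, 0.351, 1.652, -0, 1.139, -0.085], TCP at [0.239, 0.496, 0.231] pointing down, gripper open.
Joint ranges: [-2.75, 2.75], [-0.79, 2.1], [0.01, 2.65], [-1.57, 4.71], [0.07, 3.14], [-2.87, 2.87]. Speed limits (rad/s): [2.22, 2.22, 2.79, 3.14, 3.14, 3.14].

### API

Orientations are given as [roll, pitch, yaw] about the fixed x, y, z axes, in that order (R = Rz(yaw) Ry(pitch) Rx(roll)).
In Python, from rig import * gives the robot as it stands. Calls block until the motion is done:
- goto(position, orientation): joint-space move of the TCP to a pose.
- move_linear(position, frame=None, vel=0.15): straight line of the TCP; frame=None keeps the orientation; vel is the mean speed in m/s.
- goto_joints(angles): joint-space move.
- let_go() and close_gripper(): open the fingers fully, or close them until they stop; the grip force is fixed at half the most.
- hold(seconds).
- inverse_kinematics(position, orientation): joint angles nearest the present ones, or None.
- state(): the state.
- read_camera(name): name is "side" or "top" or "wrist"; returns (picture, depth): 400x640x3 uint8, red, green, blue; 400x640 float32, m along the optical axis (not along the pixel's ray), 0 where there is no reading.
- calibration(name): a dict with "fx", "fy", "cx", "cy" (pixels), "cam_to_world" (4x4, takes a point from camera to world coordinates). Camera axes: x right, y down, z forward; pixel columns grow to the right and rows downward; lengths in m; the calibration is good to about 2 mm. A picture is of the moment at which its call begins: read the wrist's pose just before it. calibration takes no time and is no camera call; for the wrist camera it gives the pose at the moment of the call.
A pose or a line that the arm cannot do raises PlanningError and nothing moves.
- finish_job(): hands the job in, once; it reports no verdict.
Trained networks look in the newest picture that a camera, given by its name, has taken for a name from the list of things; names that differ only in an ending like _2 or _b are one class to them, and where a whole thing is asked for, a point or a joint stands for the part that bears it (a point fixed in the world has none). Each returns a list of dicts, best first, with "score" (0 to 1); they miss things now and then, are a little off and sometimes report something else, mostly with a low value. They report only what shows in the picture. A call takes as long as a camera call.
- cut_out(target, camera): "mask" (400x640 bool, what is visible of it) and "xy" ([column, row] in pixels, amid what is visible of it).
- place_of(target, camera): "xy" ([column, row] in pixels: a listed point, or the origin of a listed thing).
The state is a dict: "clock": time; "joint_pos": joint angles; "dq": joint speeds; "joint_efforts": joint torques, N m; "position": TCP position; "tool_rot": TCP orientation; "wrist_force": force on the tool from outside, world axes, zero at the start; "moment": the same for the moment, N m; "finger_gap": opening from 0.0 (shut) to 1.0 (fully open).
Only numpy, scipy, OpenCV 4.12 (cv2) and the standard library are available. Lean on these libraries where they do the work, as an engineer would, in place of code of your own. Each camera call takes 0.05 s, during which the arm holds its last target.

### The job

Clear the hob for cooking by putting everything where its kind belongs: the lemon and the garlic into the divided produce tray, one to a bay; the spice jar and the salt shaker upright in the small rack, one to a pocket (either bay or pocket will do); and the teaspoon lying flat in the undivided spoon tray. Set each thing down rather than dropping it, and leave the egg timer and the small cup where they are.

Things in the scene. Friction and masses are not known exactly. Their poses are not given: they have to be found in the camera images.
- lemon: Yellow lemon lying on its side on the black glass hob (hob surface 6 mm above the worktop), 71 x 53 x 51 mm. Origin: middle of its underside as it lies at the start; x runs along its length, y across it (53 mm, the way to grip it), z up. Turned up to about 50 degrees either way.
- lemon_center (a point): The centre of the lemon, 25 mm above the underside.
- garlic: Whole pale garlic bulb, round, 56 mm across and 56 mm high with its stem (widest at about 20 to 25 mm up), standing on the hob. Origin: middle of its underside, z up.
- garlic_center (a point): The centre of the garlic bulb, 22 mm above its underside.
- spice_jar: Round upright spice jar with a dark cap and a label, 41 mm across, 105 mm high, straight-sided, taller than its neighbours, on the hob. Origin: middle of its underside, z up.
- salt_shaker: Salt shaker of clear glass with a domed grey metal top, 44 mm across (below 70 mm height; the dome above is 34 mm), 90 mm high, upright on the hob. Origin: middle of its underside, z up.
- teaspoon: Steel teaspoon, 132 x 28 x 11 mm, lying on the hob at the edge next to the trays, roughly pointing away from the robot. Origin: middle of its length at the underside; x along it, y across it; it is gripped across y at its middle, where it counts as about 20 to 28 mm wide.
- produce_tray: Low dark wooden tray with a pale lining, for fruit and vegetables, 206 x 106 x 18 mm, with dark grips on its two short ends; a 12 mm thick wall across the middle divides it into TWO squarish bays (91 x 94 mm inside). Fixed. Origin: centre of its underside; x along its length, y across, z up; bay centres at x = +51 and -51 mm; inner floor 6 mm above the underside, walls 6 mm thick and 18 mm high.
- spoon_tray: Low dark wooden tray with a pale lining, for spoons, 206 x 106 x 18 mm, with dark grips on its two short ends, ONE undivided bay (194 x 94 mm inside). Fixed. Origin: centre of its underside; x along its length, y across, z up; inner floor 6 mm above the underside, walls 6 mm thick and 18 mm high.
- seasoning_rack: Small deeper dark wooden rack with pale pocket floors for seasonings, 138 x 72 x 34 mm, without grips, with TWO square pockets of 60 x 60 mm. Fixed. Origin: centre of its underside; x along its length, y across, z up; pocket centres at x = +33 and -33 mm, y = 0; inner floor 6 mm above the underside, walls 6 mm thick, rim at 34 mm.
- egg_timer: Bystander: green and white egg-shaped kitchen timer, 58 mm across, 55 mm high, loose, behind the trays. Leave it alone. (Fixed surroundings: a wall shelf whose front edge is at x = 0.71 m, underside 0.52 m above the worktop; a dish rack 0.12 m high at the left, from y = 0.38 m and x = 0.48 m on; a lidded pot on the hob at the back right.)
- small_cup: Bystander: small striped cup, 65 x 88 x 50 mm, loose, behind the trays. Leave it alone.

How it is judged:
At the end, for the whole second after the job is handed in: Lemon and garlic in the produce tray, one to a bay; spice jar and salt shaker on the floors of the rack's pockets, one in each, within 14 mm of its middle, upright to 0.12 rad; teaspoon flat (0.15 rad) on the spoon tray's floor; all released and at rest (((x of lemon_center in the frame of produce_tray between 0.018 and 0.082 m and y of lemon_center in the frame of produce_tray between -0.034 and 0.034 m and z of lemon_center in the frame of produce_tray between 0.015 and 0.045 m and x of garlic_center in the frame of produce_tray between -0.082 and -0.018 m and y of garlic_center in the frame of produce_tray between -0.034 and 0.034 m and z of garlic_center in the frame of produce_tray between 0.015 and 0.045 m) or (x of lemon_center in the frame of produce_tray between -0.082 and -0.018 m and y of lemon_center in the frame of produce_tray between -0.034 and 0.034 m and z of lemon_center in the frame of produce_tray between 0.015 and 0.045 m and x of garlic_center in the frame of produce_tray between 0.018 and 0.082 m and y of garlic_center in the frame of produce_tray between -0.034 and 0.034 m and z of garlic_center in the frame of produce_tray between 0.015 and 0.045 m)) and ((x of spice_jar in the frame of seasoning_rack between 0.019 and 0.047 m and y of spice_jar in the frame of seasoning_rack between -0.014 and 0.014 m and z of spice_jar in the frame of seasoning_rack between 0.002 and 0.011 m and x of salt_shaker in the frame of seasoning_rack between -0.047 and -0.019 m and y of salt_shaker in the frame of seasoning_rack between -0.014 and 0.014 m and z of salt_shaker in the frame of seasoning_rack between 0.002 and 0.011 m) or (x of spice_jar in the frame of seasoning_rack between -0.047 and -0.019 m and y of spice_jar in the frame of seasoning_rack between -0.014 and 0.014 m and z of spice_jar in the frame of seasoning_rack between 0.002 and 0.011 m and x of salt_shaker in the frame of seasoning_rack between 0.019 and 0.047 m and y of salt_shaker in the frame of seasoning_rack between -0.014 and 0.014 m and z of salt_shaker in the frame of seasoning_rack between 0.002 and 0.011 m)) and angle between each of spice_jar, salt_shaker's own z axis and vertical below 0.12 rad and x of teaspoon in the frame of spoon_tray between -0.036 and 0.036 m and y of teaspoon in the frame of spoon_tray between -0.04 and 0.04 m and z of teaspoon in the frame of spoon_tray between 0.002 and 0.012 m and angle between teaspoon's own z axis and vertical below 0.15 rad and linear speed of each of lemon, garlic, spice_jar, salt_shaker, teaspoon below 0.02 m/s); the robot touches nothing.
It fails at once if the egg timer or the small cup is shoved more than 25 mm (distance of any of egg_timer, small_cup from where it was at the start of the episode above 0.025 m).
It fails at once if a thing is dropped or flung into its place (over 0.7 m/s there, untouched by the fingers) ((horizontal distance between lemon and produce_tray below 0.13 m and linear speed of lemon above 0.7 m/s and contact force between the fingers and lemon below 0.05 N) or (horizontal distance between garlic and produce_tray below 0.13 m and linear speed of garlic above 0.7 m/s and contact force between the fingers and garlic below 0.05 N) or (horizontal distance between spice_jar and seasoning_rack below 0.13 m and linear speed of spice_jar above 0.7 m/s and contact force between the fingers and spice_jar below 0.05 N) or (horizontal distance between salt_shaker and seasoning_rack below 0.13 m and linear speed of salt_shaker above 0.7 m/s and contact force between the fingers and salt_shaker below 0.05 N) or (horizontal distance between teaspoon and spoon_tray below 0.13 m and linear speed of teaspoon above 0.7 m/s and contact force between the fingers and teaspoon below 0.05 N)).
It also fails if it takes over 131 s, if anything falls off the work surface, if the arm or the gripper's body presses on something with over 40 N, if the wrist force passes 120 N, or if a joint passes its speed limit or range.

## Working session

There is one attempt and no reset: what is moved stays moved. The work goes in short steps, each a Python script; the robot and the scene stay as the last script left them, time stands still between calls to the robot, and variables do not carry over. Pictures are saved under pics/ and viewed, and the job is handed in when it is done.

```bash
mkdir -p pics; ls
python3 - <<'E'
from rig import *
import cv2,numpy as np
s=state();print(s['clock'],s['position'],s['tool_rot'],s['finger_gap'])
for n in ['top','side']:
    p,d=read_camera(n);cv2.imwrite(f'pics/{n}0.png',p[:,:,::-1]);c=calibration(n);print(n,c['fx'],c['cx'],c['cy'],np.round(c['cam_to_world'],3).tolist())
    np.savez(f'{n}0.npz',p=p,d=d,K=[c['fx'],c['fy'],c['cx'],c['cy']],T=c['cam_to_world'])
E
```

```text
pics
0.0 [0.23843785 0.49528055 0.23076541] [-3.14046088e+00 -1.00550248e-04  2.69280986e+00] 1.0023497619405872
top 453.62374902592717 324.3131241346696 199.31455398428452 [[-0.063, -0.977, 0.203, 0.33], [-0.998, 0.062, -0.011, -0.068], [-0.002, -0.204, -0.979, 1.168], [0.0, 0.0, 0.0, 1.0]]
side 458.3247611062101 322.2041424491015 199.32132032454004 [[0.883, -0.263, 0.388, 0.045], [-0.469, -0.467, 0.75, -1.092], [-0.016, -0.844, -0.536, 0.783], [0.0, 0.0, 0.0, 1.0]]
```

View pics/top0.png

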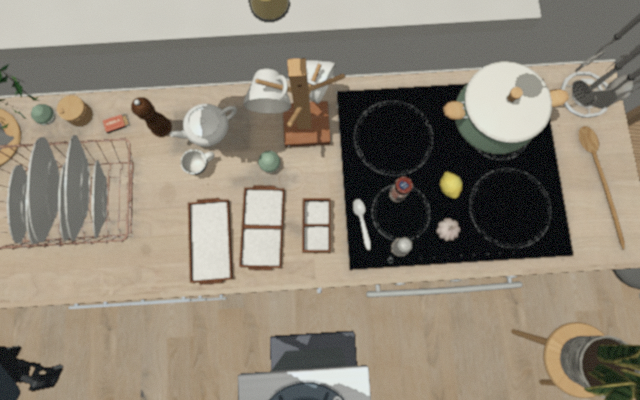

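View pics/side0.png

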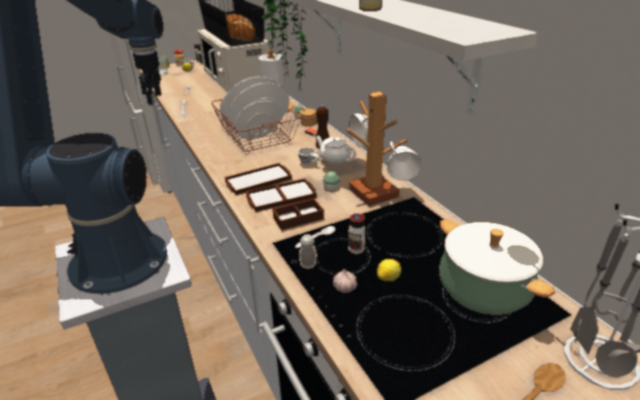

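The top view shows, in pixels, the spoon tray at (210,240), produce tray (263,228), rack (317,225) and spoon (363,223). The jar is at (402,188), shaker (402,246), lemon (452,185) and garlic (448,230). The egg timer is at (270,160) and the cup at (196,162). Next I'll localise them.

```bash
cat > h.py <<'E'
from rig import *
import numpy as np, cv2
def pix2w(c,u,v,z):
    T=np.array(c['cam_to_world']); r=T[:3,:3]@np.array([(u-c['cx'])/c['fx'],(v-c['cy'])/c['fy'],1.0]); o=T[:3,3]
    return o+r*(z-o[2])/r[2]
def cloud(c,d,m):
    v,u=np.nonzero(m&(d>0)); z=d[v,u]; T=np.array(c['cam_to_world'])
    P=np.stack([(u-c['cx'])/c['fx']*z,(v-c['cy'])/c['fy']*z,z],1)
    return P@T[:3,:3].T+T[:3,3]
def rect(P):
    (c,s,a)=cv2.minAreaRect((P[:,:2]*1000).astype(np.float32))
    if s[0]<s[1]: a+=90; s=(s[1],s[0])
    return np.round(c,1),np.round(s,1),round((a+90)%180-90,1)
E
python3 - <<'E'
from h import *
c=calibration('top');p,d=read_camera('top')
hh={'lemon':.006,'garlic':.006,'spice_jar':.006,'salt_shaker':.006,'teaspoon':.006,'produce_tray':0,'spoon_tray':0,'seasoning_rack':0,'egg_timer':0,'small_cup':0}
for n,z in hh.items():
    a=cut_out(n,'top');b=place_of(n,'top')
    for q in a[:2]:
        P=cloud(c,d,q['mask']); P=P[P[:,2]>-.02]
        print(n,'cut',round(q['score'],2),np.round(q['xy']),q['mask'].sum(),'rect',*rect(P),'z',np.round(np.percentile(P[:,2],[2,50,98]),3),'med',np.round(np.median(P,0),3))
    for q in b[:2]: print('   place',round(q['score'],2),np.round(q['xy'],1),np.round(pix2w(c,*q['xy'],z),3))
print(state()['clock'])
E
```

```text
lemon cut 0.6 [451. 184.] 403 rect [ 580.9 -406. ] [55.8 53.7] 55.2 z [0.032 0.05  0.06 ] med [ 0.579 -0.402  0.05 ]
lemon cut 0.41 [446. 227.] 369 rect [ 469.7 -384.8] [54.6 53.7] 4.3 z [0.007 0.043 0.057] med [ 0.467 -0.383  0.043]
   place 0.8 [447.6 187.8] [ 0.581 -0.406  0.006]
garlic cut 0.88 [447. 229.] 329 rect [ 466.1 -386.4] [50.7 47.2] 64.0 z [0.026 0.044 0.057] med [ 0.465 -0.382  0.044]
garlic cut 0.19 [271. 159.] 333 rect [673.9  57.9] [49.9 48.9] 87.7 z [0.029 0.045 0.057] med [0.67  0.057 0.045]
   place 0.61 [445.3 230.4] [ 0.469 -0.387  0.006]
   place 0.49 [210.5 239.5] [0.484 0.218 0.006]
spice_jar cut 0.95 [399. 188.] 405 rect [ 581.7 -273. ] [58.  51.5] 21.2 z [0.007 0.109 0.116] med [ 0.566 -0.266  0.109]
   place 0.6 [395.7 195.2] [ 0.57  -0.268  0.006]
salt_shaker cut 0.69 [400. 242.] 282 rect [ 433.3 -259.7] [45.8 37.8] 6.0 z [0.009 0.086 0.098] med [ 0.429 -0.256  0.086]
   place 0.74 [395.9 246.8] [ 0.435 -0.256  0.006]
teaspoon cut 0.55 [358. 210.] 200 rect [ 503.8 -177.7] [118.8  25.8] 15.4 z [0.006 0.013 0.02 ] med [ 0.531 -0.173  0.013]
produce_tray cu
[... 209 characters left out ...]
] [218.1 107.5] 2.5 z [0.002 0.008 0.021] med [0.48  0.22  0.008]
spoon_tray cut 0.27 [193. 162.] 608 rect [680.9 241.8] [80.9 63.2] 82.8 z [0.005 0.028 0.052] med [0.692 0.253 0.028]
   place 0.93 [210.6 239.2] [0.486 0.219 0.   ]
seasoning_rack cut 0.96 [314. 224.] 1582 rect [506.6 -56.6] [147.1  74.2] -4.0 z [0.003 0.009 0.038] med [ 0.501 -0.055  0.009]
   place 0.66 [315.1 229.3] [ 0.494 -0.052  0.   ]
egg_timer cut 0.62 [270. 160.] 393 rect [680.5  60.7] [67.5 55.9] 33.0 z [0.011 0.044 0.057] med [0.67  0.056 0.044]
   place 0.92 [269.2 161. ] [0.686 0.06  0.   ]
small_cup cut 0.59 [193. 160.] 665 rect [689.7 254.9] [95.8 75.2] 66.0 z [-0.001  0.024  0.052] med [0.692 0.254 0.024]
1.15
```

Run:
```python
from h import *
c=calibration('wrist');s=state()
T=np.array(c['cam_to_world']);print(np.round(T,3).tolist())
import math
t=s['clock']
for i,(x,y) in enumerate([(.44,.10),(.42,-.30)]):
    goto([x,y,.36],[math.pi,0,math.pi/2 if False else 0]);
    hold(.2)
    c=calibration('wrist');p,d=read_camera('wrist');cv2.imwrite(f'pics/w{i}.png',p[:,:,::-1])
    np.savez(f'w{i}.npz',p=p,d=d); import pickle;pickle.dump(c,open(f'w{i}.pkl','wb'))
    print(state()['clock'],state()['joint_pos'],np.round(c['cam_to_world'],3).tolist())
    names=['produce_tray','spoon_tray','seasoning_rack'] if i==0 else ['lemon','garlic','spice_jar','salt_shaker','teaspoon','seasoning_rack']
    for n in names:
        for q in cut_out(n,'wrist')[:1]:
            P=cloud(c,d,q['mask']);P=P[P[:,2]>-.02]
            print(n,round(q['score'],2),np.round(q['xy']),'rect',*rect(P),'z',np.round(np.percentile(P[:,2],[2,50,98]),3))
            np.save(f'm{i}_{n}.npy',q['mask'])
        for q in place_of(n,'wrist')[:1]: print('   place',round(q['score'],2),np.round(pix2w(c,*q['xy'],0 if 'tray' in n or 'rack' in n else .006),3))
```

```text
[[0.434, 0.857, 0.279, 0.168], [0.901, -0.413, -0.135, 0.53], [-0.0, 0.309, -0.951, 0.373], [0.0, 0.0, 0.0, 1.0]]
3.0917 [1.21083547e-01 5.35299193e-02 1.70224306e+00 8.28194778e-06
 1.38603486e+00 1.69080770e+00] [[0.001, -0.951, -0.309, 0.519], [-1.0, -0.001, -0.001, 0.1], [0.001, 0.309, -0.951, 0.502], [0.0, 0.0, 0.0, 1.0]]
produce_tray 0.85 [323. 108.] rect [507.7  83.1] [220.4 110.1] -4.3 z [0.004 0.007 0.019]
   place 0.9 [0.502 0.088 0.   ]
spoon_tray 0.58 [241. 121.] rect [482.  222.6] [219.4 113.1] 1.4 z [0.004 0.006 0.019]
   place 0.64 [0.482 0.217 0.   ]
seasoning_rack 0.69 [408. 115.] rect [501.4 -61.4] [150.4  88. ] -3.6 z [0.002 0.007 0.035]
   place 0.77 [ 0.5   -0.052  0.   ]
5.125 [-7.09279413e-01  1.83595453e-01  1.55403063e+00  3.45280484e-05
  1.40384546e+00  8.60518385e-01] [[0.001, -0.951, -0.308, 0.5], [-1.0, -0.001, -0.001, -0.3], [0.001, 0.308, -0.951, 0.502], [0.0, 0.0, 0.0, 1.0]]
lemon 0.61 [383.  47.] rect [ 581.9 -410.6] [64.3 61.4] -8.8 z [0.029 0.049 0.057]
   place 0.61 [ 0.583 -0.404  0.006]
garlic 0.95 [368. 128.] rect [ 467.7 -390.7] [60.2 51.2] 66.8 z [0.007 0.043 0.056]
   place 0.59 [ 0.468 -0.389  0.006]
spice_jar 0.97 [293.  48.] rect [ 571.8 -271.9] [39.5 37.7] 27.2 z [0.03  0.111 0.113]
   place 0.6 [ 0.574 -0.271  0.006]
salt_shaker 0.68 [288. 152.] rect [ 430.5 -262.7] [44.1 44.1] -45.9 z [0.035 0.088 0.095]
teaspoon 0.91 [235.  86.] rect [ 499.6 -176.9] [129.9  29.4] 14.5 z [0.006 0.011 0.017]
   place 0.7 [ 0.492 -0.168  0.006]
seasoning_rack 0.8 [161. 103.] rect [502.3 -45.2] [150.9  94.6] -3.3 z [0.001 0.009 0.035]
   place 0.78 [ 0.5  -0.05  0.  ]
```

Run:
```python
from h import *
import pickle
for i in (0,1):
    z=np.load(f'w{i}.npz');c=pickle.load(open(f'w{i}.pkl','rb'));p,d=z['p'],z['d']
    # rectified orthographic top map of height & colour
    S=1000;W,H=(480,340) 
    # rack rim: points z 28..40mm near rack
    P=cloud(c,d,np.ones(d.shape,bool)).reshape(-1,3)
    for nm,cx,cy,lo,hi,ex,ey in [('rack',.502,-.055,.027,.042,.095,.06),('prod',.507,.084,.013,.025,.125,.07),('spoon',.482,.219,.013,.025,.125,.07)]:
        m=(abs(P[:,0]-cx)<ex)&(abs(P[:,1]-cy)<ey)&(P[:,2]>lo)&(P[:,2]<hi)
        if m.sum()>50: print(i,nm,m.sum(),*rect(P[m]))
    cv2.imwrite(f'pics/wz{i}.png',cv2.resize(p[:220,:,::-1],(800,275)))
    if i==1:
        m=np.load('m1_lemon.npy');Q=cloud(c,d,m)
        for lo in(.04,.045,.05):
            q=Q[Q[:,2]>lo];w,v=np.linalg.eigh(np.cov(q[:,:2].T));print('lemon',q[:,:2].mean(0),np.degrees(np.arctan2(v[1,1],v[0,1])),np.sqrt(w)*1000)
        m=np.load('m1_spice_jar.npy');Q=cloud(c,d,m);q=Q[Q[:,2]>.1];print('jar top',q.mean(0),(q.max(0)+q.min(0))/2)
        m=np.load('m1_salt_shaker.npy');Q=cloud(c,d,m);q=Q[Q[:,2]>.07];print('salt top',q.mean(0),(q.max(0)+q.min(0))/2)
        m=np.load('m1_garlic.npy');Q=cloud(c,d,m);q=Q[Q[:,2]>.03];print('gar',q.mean(0),(q.max(0)+q.min(0))/2, np.ptp(q,0))
        m=np.load('m1_teaspoon.npy');Q=cloud(c,d,m);w,v=np.linalg.eigh(np.cov(Q[:,:2].T));a=v[:,1];print('spoon',np.degrees(np.arctan2(a[1],a[0])))
```

```text
0 rack 1325 [502.4 -54.7] [138.3  72.6] -3.9
0 prod 2219 [507.9  84.3] [220.  106.2] -5.0
0 spoon 1776 [482.  219.2] [219.4 106.3] 1.4
1 rack 1495 [502.7 -55.1] [138.   73.5] -3.8
1 prod 2698 [508.   84.3] [219.8 109. ] -5.3
1 spoon 1052 [478.3 209.4] [212.8  92.1] 0.9
lemon [ 0.58098546 -0.40501995] -164.652046209479 [11.72296764 14.30271883]
lemon [ 0.58124809 -0.40578769] -164.66780686042398 [10.86846923 12.70513857]
lemon [ 0.58121629 -0.40661275] -170.87363931552164 [9.01591651 9.99565764]
jar top [ 0.57184618 -0.27199206  0.11059297] [ 0.5723131  -0.27204744  0.10658441]
salt top [ 0.43324496 -0.26467854  0.08993179] [ 0.43158051 -0.26380288  0.08387634]
gar [ 0.4702376  -0.38503344  0.04310225] [ 0.47029942 -0.38642894  0.04638161] [0.05157488 0.05440823 0.03240009]
spoon -169.80964389831223
```

View pics/w1.png

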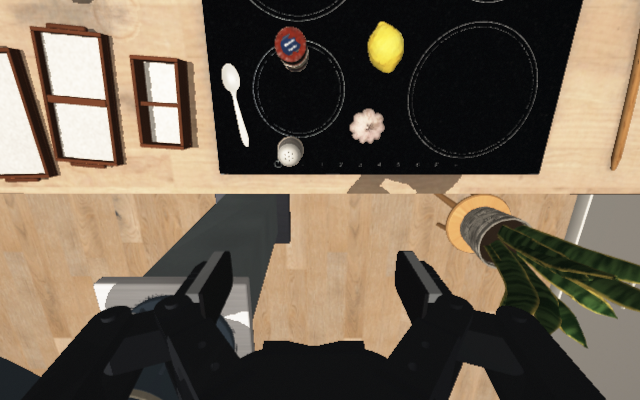

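View pics/w0.png

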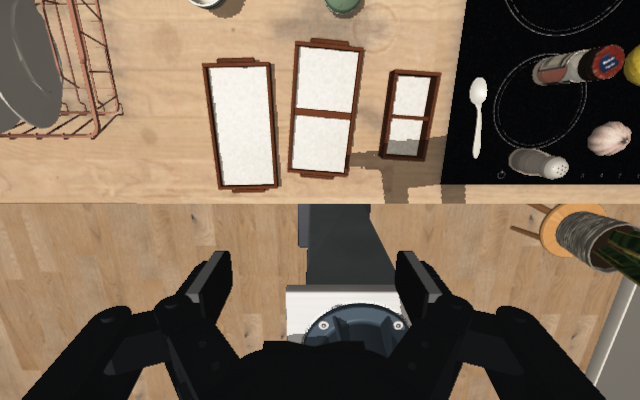

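The wrist views fix the trays and the things on the hob. The tray and hob floors are at the same height. I'll do the spoon first. I also want the pot's clearance for the lemon.

```bash
cat >> h.py <<'E'
import math
PI=math.pi
R=lambda deg:[PI,0,math.radians(deg)]
def say(t):
    s=state();print(t,'t',round(s['clock'],1),'pos',np.round(s['position'],4),'gap',round(s['finger_gap'],3),'F',np.round(s['wrist_force'],1))
def pick(x,y,z,yaw,up=.2,check=True):
    goto([x,y,max(z+.08,.13)],R(yaw)); move_linear([x,y,z],vel=.12); say('down'); close_gripper(); hold(.2); say('closed')
    move_linear([x,y,up],vel=.2); say('lifted')
def place(x,y,z,yaw,up=.2):
    goto([x,y,up],R(yaw)); move_linear([x,y,z+.02],vel=.2); move_linear([x,y,z],vel=.05); hold(.2); say('at place'); let_go(); say('released')
    move_linear([x,y,up],vel=.2)
TR={'prod':(.508,.0843,-5.1),'rack':(.5025,-.055,-3.85),'spoon':(.482,.2192,1.4)}
def spot(t,dx,dy=0):
    x,y,a=TR[t];a=math.radians(a);return x+dx*math.cos(a)-dy*math.sin(a),y+dx*math.sin(a)+dy*math.cos(a)
E
python3 - <<'E'
from h import *
for n in ['top','side']:
    z=np.load(n+'0.npz');K=z['K'];c=dict(fx=K[0],fy=K[1],cx=K[2],cy=K[3],cam_to_world=z['T'])
    P=cloud(c,z['d'],np.ones(z['d'].shape,bool));m=(P[:,2]>.07)&(P[:,2]<.3)&(P[:,0]>.6)&(P[:,0]<.9)&(P[:,1]<-.33)&(P[:,1]>-.7)
    q=P[m];print(n,q[:,:2].min(0),q.max(0)); dd=np.hypot(q[:,0]-.66,q[:,1]+.41);print(q[np.argsort(dd)[:3]])
pick(.4996,-.1765,.010,13.5)
c=calibration('wrist');p,d=read_camera('wrist');cv2.imwrite('pics/sp1.png',p[:,:,::-1])
E
```

```text
top [ 0.65783323 -0.69942976] [ 0.87047263 -0.38957999  0.17982865]
[[ 0.70331232 -0.45766156  0.07159041]
 [ 0.70336054 -0.45797895  0.07873902]
 [ 0.69808008 -0.46248436  0.07037643]]
side [ 0.65685501 -0.69992583] [ 0.8688748  -0.38940167  0.17651969]
[[ 0.69773735 -0.46285719  0.12161205]
 [ 0.70340583 -0.45950506  0.12319528]
 [ 0.69175531 -0.46780193  0.0760979 ]]
down t 7.9 pos [ 0.5    -0.1767  0.0107] gap 0.997 F [ 0.1  0.9 -0.7]
closed t 8.8 pos [ 0.4998 -0.1764  0.0104] gap 0.202 F [-0.8  1.1  3.8]
lifted t 9.9 pos [ 0.4991 -0.1763  0.199 ] gap 0.201 F [-0.2 -0.1 -0.7]
```

View pics/sp1.png

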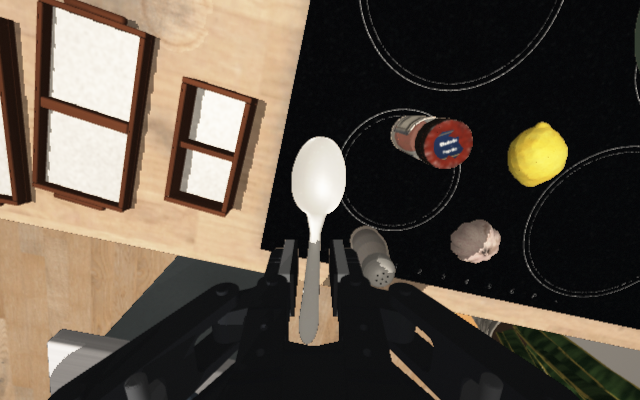

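The spoon is held straight, along image column ~315. Next I place it.

Run:
```python
from h import *
x,y=spot('spoon',0); place(x,y,.0145,1.4)
# look at lemon
goto([.55,-.406,.28],R(0)); hold(.2); c=calibration('wrist');p,d=read_camera('wrist');cv2.imwrite('pics/lem.png',p[:,:,::-1])
q=cut_out('lemon','wrist')[0];m=q['mask'];print(q['score'],q['xy'])
P=cloud(c,d,m);P=P[P[:,2]>.01]
print(rect(P))
for lo in (.02,.03,.04,.045):
    k=P[P[:,2]>lo];w,v=np.linalg.eigh(np.cov(k[:,:2].T));print(lo,k[:,:2].mean(0),(k.max(0)+k.min(0))[:2]/2,(np.degrees(np.arctan2(v[1,1],v[0,1]))+90)%180-90,np.sqrt(w)*1000)
p2,d2=read_camera('top');cv2.imwrite('pics/top1.png',p2[120:320,150:480,::-1].repeat(2,0).repeat(2,1))
```

```text
at place t 13.1 pos [0.4821 0.2192 0.0147] gap 0.205 F [-0.6  0.2 -0.3]
released t 13.8 pos [0.482  0.2192 0.0145] gap 1.0 F [ 0.5 -1.2 -0.2]
0.92 [311.6, 142.9]
(array([ 582.9, -406.8]), array([56.5, 55.5]), 54.0)
0.02 [ 0.58534746 -0.40707074] [ 0.58300248 -0.40701666] 13.716635623498206 [12.47168857 15.82192977]
0.03 [ 0.58532691 -0.40707084] [ 0.58300248 -0.40701666] 13.800466958706409 [12.47467562 15.80912944]
0.04 [ 0.5840943  -0.40729348] [ 0.58268371 -0.40761341] 15.843311269433855 [11.95309608 14.23660006]
0.045 [ 0.58329425 -0.40727328] [ 0.58279515 -0.4076076 ] 14.894694828229973 [11.00724468 12.49679705]
```

View pics/lem.png

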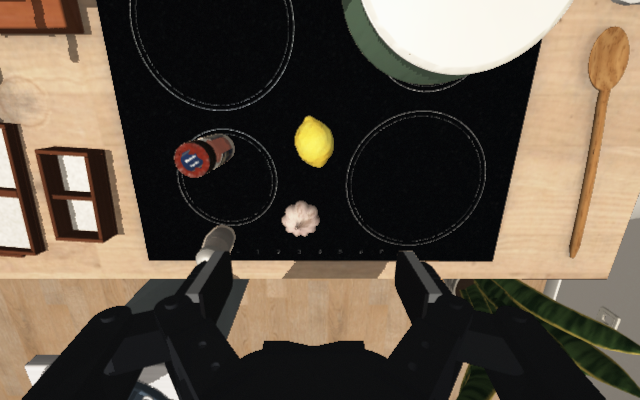

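View pics/top1.png

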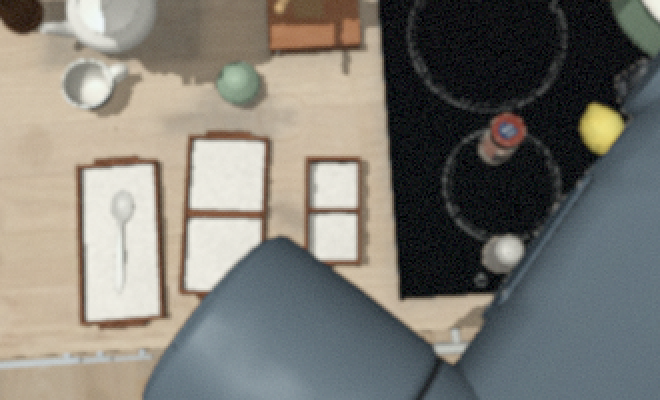

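The spoon lies flat in its tray, at (122,240) in the enlarged view. The lemon at (314,142) is turned about +15°. I'll pick the lemon and then the garlic, releasing each diagonally to the bay so the opening fingers clear the walls.

Run:
```python
from h import *
pick(.583,-.407,.012,15)
x,y=spot('prod',.051); place(x,y,.013,40)
pick(.4702,-.3865,.010,0)
c=calibration('wrist');p,d=read_camera('wrist');cv2.imwrite('pics/gar.png',p[:,:,::-1])
```

```text
down t 19.3 pos [ 0.5835 -0.4074  0.013 ] gap 0.996 F [-0.4 -0.7  0.2]
closed t 19.9 pos [ 0.5834 -0.4073  0.0132] gap 0.572 F [-1.5  1.6  6.2]
lifted t 21.0 pos [ 0.5825 -0.4066  0.1985] gap 0.579 F [-0.5 -0.7 -1. ]
at place t 24.5 pos [0.5588 0.0798 0.0132] gap 0.576 F [-3.1 -0.6  7.3]
released t 25.0 pos [0.5588 0.0798 0.0129] gap 1.001 F [-0.1 -0.8  0.9]
down t 29.0 pos [ 0.4706 -0.3868  0.0108] gap 0.999 F [ 0.4 -0.2  0.7]
closed t 29.6 pos [ 0.4705 -0.3869  0.0112] gap 0.621 F [-3.4  1.9 10.6]
lifted t 30.7 pos [ 0.4698 -0.3861  0.1988] gap 0.622 F [ 0.6  0.9 -0.7]
```

View pics/gar.png

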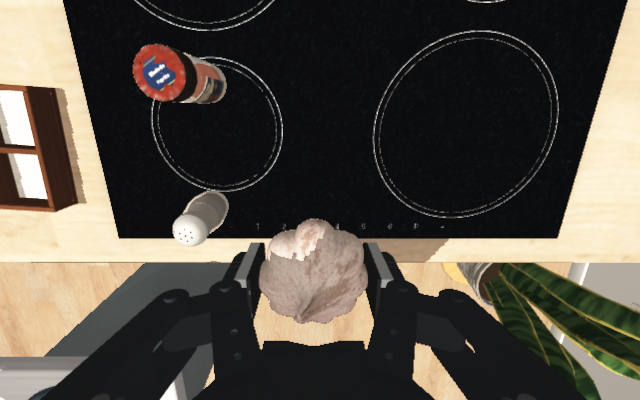

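The garlic is held squarely between the pads, around (313,280). I'll place it, then look closely at the shaker.

Run:
```python
from h import *
x,y=spot('prod',-.051); place(x,y,.012,40)
goto([.41,-.264,.28],R(0)); hold(.2); c=calibration('wrist');p,d=read_camera('wrist');cv2.imwrite('pics/sh.png',p[:,:,::-1])
for n,lo in (('salt_shaker',.08),('spice_jar',.1)):
    q=cut_out(n,'wrist')[0];P=cloud(c,d,q['mask']);k=P[P[:,2]>lo];print(n,q['score'],len(k),k.mean(0),(k.max(0)+k.min(0))/2,np.ptp(k,0))
    for r in place_of(n,'wrist')[:1]: print(r['score'],pix2w(c,*r['xy'],.006))
p2,d2=read_camera('top');cv2.imwrite('pics/top2.png',p2[120:320,150:480,::-1].repeat(2,0).repeat(2,1))
```

```text
at place t 34.2 pos [0.4571 0.0888 0.0119] gap 0.622 F [-0.8 -0.7 -0.2]
released t 34.6 pos [0.4572 0.0889 0.012 ] gap 0.999 F [ 0.4 -0.  -2.1]
salt_shaker 0.98 636 [ 0.43319647 -0.26379727  0.09036733] [ 0.43171475 -0.26400782  0.0882384 ] [0.03358282 0.03266815 0.01568714]
spice_jar 0.56 1429 [ 0.56984955 -0.27080687  0.11042207] [ 0.5691105  -0.27093108  0.10669745] [0.03309369 0.03854141 0.01331879]
0.96 [ 0.57870712 -0.27099641  0.006     ]
```

View pics/sh.png

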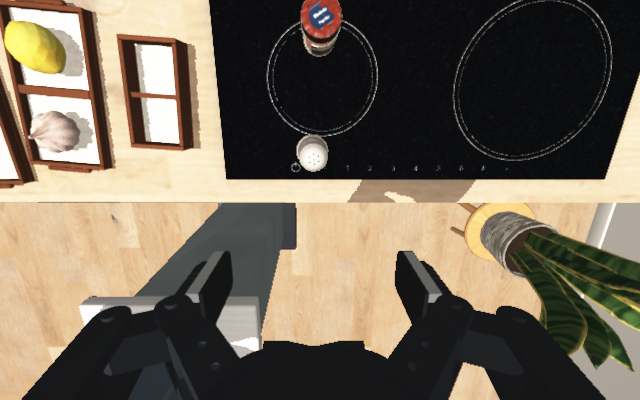

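View pics/top2.png

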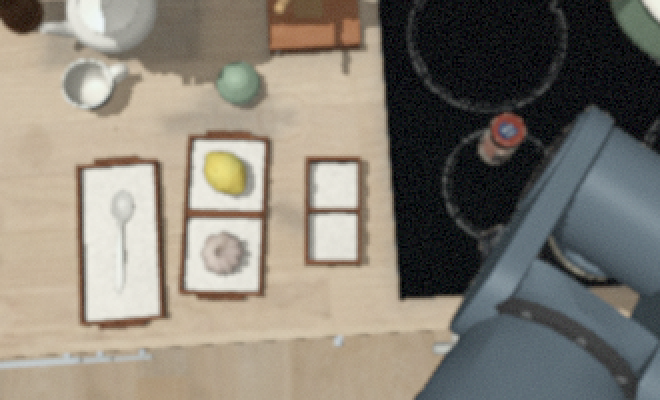

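Lemon and garlic are each in a bay, at (225,172) and (225,252). The shaker goes next into the near pocket.

Run:
```python
from h import *
pick(.4325,-.264,.037,-3.85)
x,y=spot('rack',-.033)
goto([x,y,.2],R(-3.85)); hold(.2)
c=calibration('wrist');p,d=read_camera('wrist');cv2.imwrite('pics/sh2.png',p[:,:,::-1])
for r in cut_out('salt_shaker','wrist')[:1]:
    P=cloud(c,d,r['mask']);k=P[P[:,2]>.2];s=state()['position'];print(len(k),(k.max(0)+k.min(0))/2-s,k.mean(0)-s)
```

```text
down t 39.2 pos [ 0.4329 -0.2644  0.0378] gap 1.0 F [ 0.4 -0.1  0.3]
closed t 39.9 pos [ 0.4329 -0.2641  0.0379] gap 0.441 F [-1.3  3.  10.4]
lifted t 40.9 pos [ 0.432  -0.2636  0.1989] gap 0.439 F [-0.4 -0.4 -1.9]
8379 [ 0.00515535 -0.00055001  0.03711135] [ 0.00896081 -0.00184901  0.03891936]
```

View pics/sh2.png

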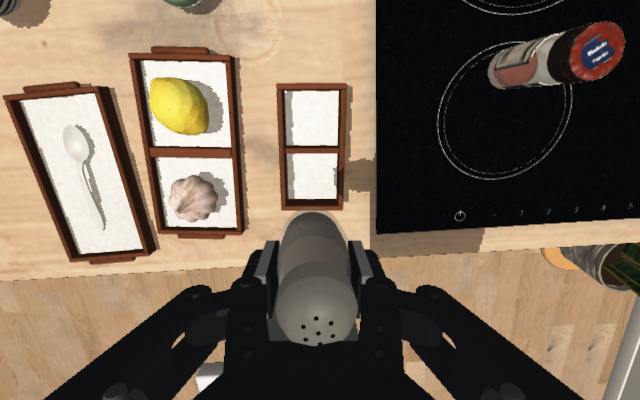

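The shaker is held upright and centred, with its dome at (318,315). I'll place it, then fetch the jar.

Run:
```python
from h import *
x,y=spot('rack',-.033); place(x,y,.038,-3.85)
pick(.572,-.2715,.060,-3.85,up=.24)
x,y=spot('rack',.033)
goto([x,y,.24],R(-3.85)); hold(.2)
c=calibration('wrist');p,d=read_camera('wrist');cv2.imwrite('pics/j2.png',p[:,:,::-1])
```

```text
at place t 43.9 pos [ 0.4696 -0.0528  0.0379] gap 0.439 F [-1.5  0.5  5. ]
released t 44.4 pos [ 0.4696 -0.0528  0.038 ] gap 1.001 F [ 0.1 -0.2  0.4]
down t 47.2 pos [ 0.5725 -0.2716  0.0608] gap 0.996 F [ 1.1 -0.4 -0.1]
closed t 47.9 pos [ 0.5723 -0.2715  0.0606] gap 0.463 F [-1.1  2.9  6.7]
lifted t 48.9 pos [ 0.5715 -0.2713  0.2386] gap 0.466 F [ 1.   0.1 -1.9]
```

View pics/j2.png

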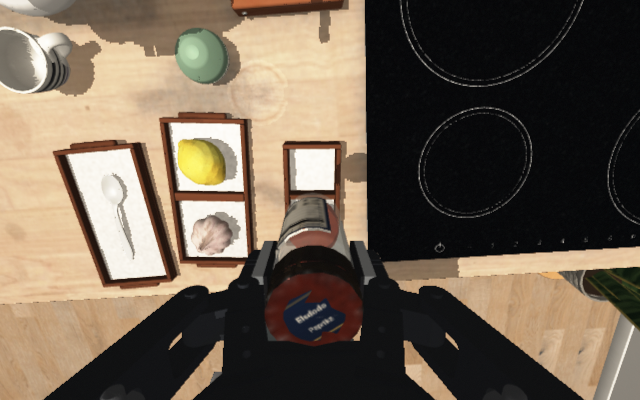

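The jar is held straight, with its cap at (315,295). I'll place it in the far pocket, back away and check everything.

Run:
```python
from h import *
x,y=spot('rack',.033); place(x,y,.061,-3.85,up=.26)
goto([.40,.06,.33],R(0)); hold(.3)
c=calibration('wrist');p,d=read_camera('wrist');cv2.imwrite('pics/f1.png',p[:,:,::-1])
def rel(t,v):
    X,Y,a=TR[t];a=math.radians(a);dx,dy=v[0]-X,v[1]-Y;return np.round([dx*math.cos(a)+dy*math.sin(a),-dx*math.sin(a)+dy*math.cos(a)],4)
def chk(cam,c,d):
  for n,t,lo in (('lemon','prod',.03),('garlic','prod',.02),('spice_jar','rack',.1),('salt_shaker','rack',.08),('teaspoon','spoon',.004)):
    r=cut_out(n,cam)
    if not r: print(n,'none');continue
    P=cloud(c,d,r[0]['mask']);k=P[P[:,2]>lo]
    print(cam,n,round(r[0]['score'],2),len(k),rel(t,(k.max(0)+k.min(0))/2),rel(t,k.mean(0)),'z',np.round(np.percentile(k[:,2],[2,50,98]),3))
    for r in place_of(n,cam)[:1]: print('   place',round(r['score'],2),rel(t,pix2w(c,*r['xy'],.006)))
chk('wrist',c,d)
goto([.35,-.35,.33],R(0)); hold(.2)
c=calibration('top');p,d=read_camera('top');cv2.imwrite('pics/f2.png',p[120:320,150:480,::-1].repeat(2,0).repeat(2,1));chk('top',c,d)
for n in('egg_timer','small_cup'):
    for r in cut_out(n,'top')[:1]:
        P=cloud(c,d,r['mask']);print(n,r['xy'],np.median(P,0))
p,d=read_camera('side');cv2.imwrite('pics/f3.png',p[120:280,160:460,::-1].repeat(2,0).repeat(2,1))
say('end')
```

```text
at place t 52.1 pos [ 0.5353 -0.0572  0.0608] gap 0.469 F [ 0.4 -0.1 -0.2]
released t 52.6 pos [ 0.5354 -0.0572  0.061 ] gap 1.002 F [ 0.   0.6 -0.2]
wrist lemon 0.62 1539 [ 0.0501 -0.0004] [ 0.0482 -0.0015] z [0.034 0.049 0.057]
   place 0.74 [0.0516 0.0034]
wrist garlic 0.81 1003 [-0.052  -0.0023] [-0.0508 -0.0027] z [0.031 0.043 0.057]
   place 0.88 [-0.0511 -0.0009]
wrist spice_jar 0.83 1087 [0.0329 0.0008] [0.0328 0.0022] z [0.103 0.111 0.113]
   place 0.76 [ 0.0343 -0.0024]
wrist salt_shaker 0.84 555 [-0.034  -0.0015] [-0.0341  0.0006] z [0.083 0.091 0.095]
   place 0.61 [-0.0314 -0.0003]
wrist teaspoon 0.65 850 [ 0.0011 -0.003 ] [ 0.0146 -0.0013] z [0.006 0.011 0.017]
   place 0.82 [ 0.0021 -0.0011]
top lemon 0.91 395 [ 0.0496 -0.0024] [ 0.0467 -0.0039] z [0.034 0.05  0.06 ]
   place 0.89 [0.0538 0.0065]
top garlic 0.67 346 [-0.0521 -0.0044] [-0.0533 -0.005 ] z [0.029 0.044 0.058]
   place 0.53 [-0.051   0.0023]
top spice_jar 0.88 212 [ 0.0313 -0.0001] [ 0.0307 -0.0002] z [0.104 0.112 0.116]
   place 0.76 [0.0379 0.0071]
top salt_shaker 0.63 162 [-0.0354 -0.0027] [-0.0359 -0.0027] z [0.082 0.092 0.097]
   place 0.64 [-0.028   0.0091]
top teaspoon 0.63 264 [ 0.0006 -0.0028] [ 0.0108 -0.0013] z [0.005 0.012 0.02 ]
   place 0.67 [-0.0282 -0.1281]
egg_timer [268.7, 159.5] [0.66970778 0.05552445 0.0437725 ]
small_cup [194.2, 159.0] [0.69141931 0.2531641  0.02703696]
end t 57.8 pos [ 0.35 -0.35  0.33] gap 1.002 F [-0.4 -0.  -0.2]
```

View pics/f1.png

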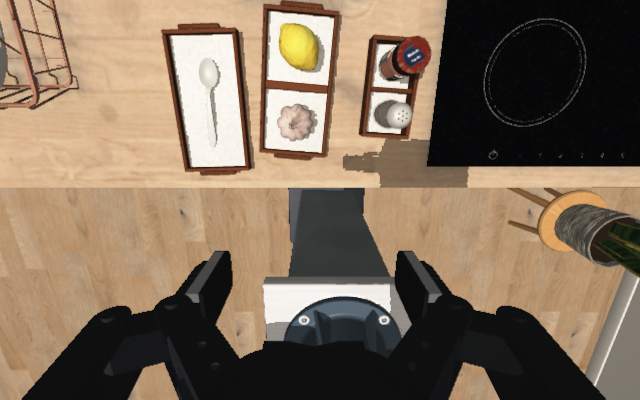

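View pics/f2.png

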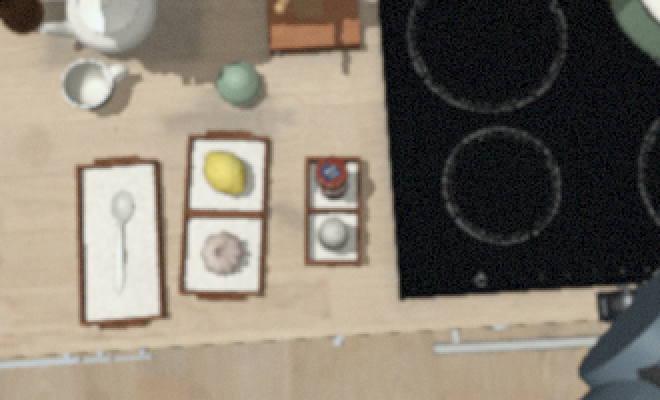

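View pics/f3.png

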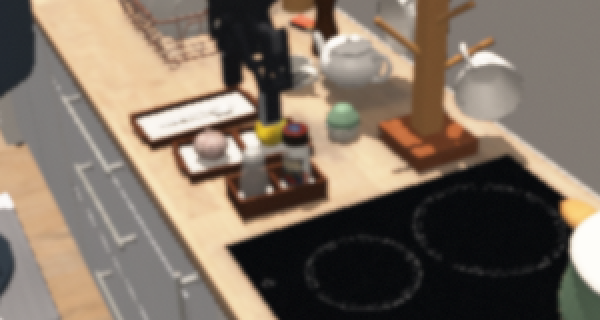

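All five things are in their places: the spoon at (122,240), lemon (225,172), garlic (225,252), jar (332,175) and shaker (333,235) in the top view. Bystanders are unmoved, the hob is clear and the arm is well away, so I'm handing in.

Run:
```python
from rig import *
print(finish_job(),state()['clock'])
```

```text
the job is handed in; nothing more can be done
the job is handed in; nothing more can be done
```

All five things are in their places, and the job was handed in at about 58 s of the 131 s allowed. No verdict came back, so the result below rests on my last camera checks.

| Thing | Where it is | Last check |
|---|---|---|
| Teaspoon | spoon tray | about 3 mm from the tray's middle, lying flat |
| Lemon | far bay of the produce tray | about 3 mm from the bay centre |
| Garlic | near bay of the produce tray | about 5 mm from the bay centre |
| Salt shaker | near pocket of the rack | about 4 mm from the pocket centre, upright |
| Spice jar | far pocket of the rack | about 2 mm from the pocket centre, upright |

- **How they were set down:** I let go of the teaspoon about 4 mm above the tray floor, so the opening fingers would clear the tray walls. The other four were lowered to the floor or within about 2 mm of it.
- **Bystanders:** the egg timer and small cup show no shift within camera accuracy (about 2–3 mm). The gripper was open and well clear of everything at the end.
- **Checks that disagreed:** in the top camera, the `place_of` network reported the teaspoon about 13 cm off. It also put the jar and shaker up to 9 mm off across the rack. I treated these as false or noisy readings, because the depth measurements from two cameras and the pictures agreed with each other. The side view was partly blocked by the arm, so I did not rely on it.

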